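Brush the scrap out of the bench vise and shut it

ROBOT

A 6-joint arm with a two-finger parallel gripper is mounted at the origin on the work surface. World frame = base frame: x ahead of the robot, y to its left, z up, the work surface at z = 0. Lengths are in m, angles in rad, forces in N, time in s.
With the tool pointing down it reaches from about 0.35 to 0.85 m from the base axis. Payload 8.1 kg.
Tool frame: the origin (TCP) lies on the centre line of the jaws, within the pads' length; the fingertips stand 17 mm ahead of it and the grasp point (between the pads) lies 2 mm behind it; x points along the fingers, z is the direction in which the jaws open and shut, and the axes are right-handed (so a half turn about x gives the same grasp; the last joint's range is limited). The gripper opens to 93 mm and grips with 3 to 60 N. Pads are 15 mm wide; open, the fingers measure 128 mm over their backs; the gripper's body (75 mm by 188 mm) begins 65 mm behind the grasp point.
Start: joints at [-1.39, 0.13, 1.488, -0, 1.523, -0.085], TCP at [0.158, -0.579, 0.236] pointing down, gripper open.
Joint ranges: [-2.96, 2.96], [-0.89, 2.26], [0.02, 2.5], [-1.34, 4.48], [0, 2.73], [-2.66, 2.66]. Speed limits (rad/s): [2.39, 2.39, 2.79, 3.14, 3.14, 3.14].

INTERFACE

Orientations are given as a rotation vector (axis times angle).
In Python, from plant import telemetry, optics, workorder gives the robot as it stands.
- The arm moves only by the shell command python3 -m inch 'ROWS' [FORCE]. ROWS is JSON, a list that holds one entry, the list of rows, each a list of 7 numbers: the shift along the tool's x, y, z in m, then the turn, a rotation vector about the tool's x, y, z in rad, then the opening, from 0 (shut) to 1 (fully open). In form: [[[tx, ty, tz, ax, ay, az, grip], ...]]. A call has 1 to 20 rows; each row shifts and turns the pose as measured when the row begins, along the tool's axes as they then stand; what a row does not reach is not made up. A row lasts 1/10 s, in which the tool goes at most 50 mm and 8.59 degrees, less where a joint would pass 70% of its speed; a pose out of reach is approached as far as the arm can. A call is refused whole if a number of a shift passes 0.05 or a number of a turn 0.15, either way. A call with a gripper value outside its range is refused whole. The fingers move at their own pace and stop on an object; FORCE is the grip in N (left out, the last holds). Time passes only in rows, so rows that do not move let the fingers close. It gives the time, the measured TCP pose, the force and the opening at its end, in the units of the state.
- telemetry.read_state(): the state, without advancing time (a new reading comes with each control period).
- optics.read_camera(name): name is "scene" or "top" or "wrist"; returns a dict with "frame" (384x512x3 uint8, blue, green, red), "fx", "fy", "cx", "cy" (pixels), "D" ([k1, k2, p1, p2, k3] as OpenCV has them; the pictures are not rectified), "rvec" (rotation vector, rad) and "tvec" (3), from world to camera coordinates, as OpenCV has them. Camera axes: x right, y down, z forward; pixel columns grow to the right and rows downward; lengths in m; the calibration is good to about 2 mm. A picture is of the moment at which its call begins. There is no depth.
- workorder.close_job(): hands the job in, once; it reports no verdict.
The state is a dict: "t": time; "q": joint angles; "dq": joint speeds; "joint_torque": joint torques, N m; "tool_pos": TCP position; "orientation": TCP orientation; "force": force on the tool from outside, world axes, zero at the start; "wrist_torque": the same for the moment, N m; "opening": finger opening in m.
Only numpy, scipy, OpenCV 4.12 (cv2) and the standard library are available. Lean on these libraries where they do the work, as an engineer would, in place of code of your own. Each camera call takes 0.05 s, during which the arm holds its last target. There are 200 camera calls.

TASK

Using the brush, sweep the three pieces of scrap off the vise bed into the black scrap tray; do not touch the scrap with the gripper. Then stand the brush back upright in the middle of its green pad and let go, and after that slide the vise jaw fully shut by its red knob. Do not disturb the cardboard parts box, tail lamp, distributor cap or spanner.

Things in the scene. Friction and masses are not known exactly. Their poses are not given: they have to be found in the camera images.
- vise: Blue bench vise, fixed, 225 (x) x 220 (y) mm. Origin on the bench under the middle of the bed. Fixed jaw on its +x side: face at x = +52.5 mm, back at +90, top 96 mm above the bench. Sliding jaw on its -x side: face at x = -52.5 mm + joint jaw.
- bed (a point): Middle of the vise's flat steel bed, 60 mm above the bench. The channel between the jaws runs along the vise's y, 220 mm long (y = -110 to +110), open at both ends: scrap pushed off an end falls into what stands there. The scrap tray stands at one end, the parts box at the other; which is which varies.
- jaw (a joint): Travel of the sliding jaw in m along the vise's +x: 0 = wide open (105 mm channel), 0.105 = shut against the fixed jaw. It starts at 0 to 0.012. Slides stiffly (about 4 N) and stays where it is left.
- jaw_knob (a point): Top centre of the red upright knob on the sliding jaw: a 26 mm diameter cylinder standing on the jaw top, its thick part from 107 to 143 mm above the bench (the jaw's top is at 95 mm). Jaw is 30 mm thick in x, 216 mm long in y, knob at its middle.
- brush: Loose hand brush, 0.2 kg. Origin: centre of its underside (bristle tips), z up the handle. Stiff dark bristles 72 (x) x 34 (y) x 40 mm; wooden head 76 x 38 mm, from 38 to 58 mm height; upright wooden handle 36 (x) x 26 (y) mm, from 58 to 140 mm height. Sweep broad face first, along the brush's y. Half-turn symmetric.
- pad: Green flat square pad 130 x 130 x 4 mm fixed on the bench, where the brush belongs (it starts standing there). Origin at centre of underside.
- tray: Black open scrap tray, loose, 0.8 kg, 170 x 170 x 45 mm, walls and floor 4 mm, grey liner. Origin at centre of underside. Stands against one end of the vise, its near wall 2 to 10 mm from the bed's end, its axes parallel to the vise's.
- partsbox: Cardboard parts box with yellow labels and good spare parts in it, loose, 170 x 170 x 45 mm, nothing in it higher than the rim. Origin at centre of underside. Stands at the other end of the vise like the tray. No scrap may end in it; leave it in place.
- casting: Scrap: broken green-painted casting lump 46 x 34 x 30 mm, starts on the vise bed. Origin at centre of underside.
- bracket: Scrap: yellow L bracket offcut 56 x 32 x 30 mm, starts on the vise bed. Origin at centre of underside.
- stub: Scrap: copper square bar stub 58 x 24 x 24 mm, starts on the vise bed. Origin at centre of underside.
- lamp: Chrome round tail lamp with red lens, 90 mm diameter, 70 mm high, loose bystander. Origin at centre of underside.
- cap: Black distributor cap, 84 mm diameter, 67 mm high, loose bystander. Origin at centre of underside.
- spanner: Steel spanner 190 mm long lying on the bench, bystander; its long axis is x. Origin near its middle.
There are look-alikes about, which are no part of the job. There is more than one size of the pad; the job needs the smallest. There is more than one size of the bracket; the job needs the smaller.

How it is judged:
On the way, in this order (a step that is already met when the one before it is completed fails the run):
1. all three pieces of scrap lie in the scrap tray (x of casting in the frame of tray between -0.083 and 0.083 m and y of casting in the frame of tray between -0.083 and 0.083 m and x of bracket in the frame of tray between -0.083 and 0.083 m and y of bracket in the frame of tray between -0.083 and 0.083 m and x of stub in the frame of tray between -0.083 and 0.083 m and y of stub in the frame of tray between -0.083 and 0.083 m and z of each of casting, bracket, stub in the frame of tray below 0.07 m), for 0.2 s.
2. the brush stands upright on its pad, let go (horizontal distance between brush and pad below 0.04 m and angle between brush's own z axis and vertical below 0.12 rad and height (world z) of brush below 0.012 m and contact force between the fingers and brush below 0.1 N), for 0.2 s.
3. the sliding jaw is fully shut (value of joint jaw above 0.099 m), for 0.2 s.
At the end, for the whole second after the job is handed in: All three scrap pieces rest inside the scrap tray (origins within 83 mm of its centre in its x and y and lower than 70 mm), the brush stands upright (within 0.12 rad) on the pad with its centre within 40 mm of the pad's centre, and the jaw is shut (joint jaw above 0.099 of 0.105 m) (all of step 1 and horizontal distance between brush and pad below 0.04 m and angle between brush's own z axis and vertical below 0.12 rad and height (world z) of brush below 0.012 m and value of joint jaw above 0.099 m and linear speed of brush below 0.01 m/s and linear speed of each of casting, bracket, stub below 0.02 m/s); the robot touches nothing.
It fails at once if the gripper or arm touches a piece of scrap with more than 1 N (contact force between any of the fingers, the arm and casting above 1 N or contact force between any of the fingers, the arm and bracket above 1 N or contact force between any of the fingers, the arm and stub above 1 N).
It fails at once if the parts box is moved more than 30 mm (distance of partsbox from where it was at the start of the episode above 0.03 m).
It fails at once if the tail lamp is moved more than 30 mm (distance of lamp from where it was at the start of the episode above 0.03 m).
It fails at once if the distributor cap is moved more than 30 mm (distance of cap from where it was at the start of the episode above 0.03 m).
It fails at once if the spanner is moved more than 30 mm (distance of spanner from where it was at the start of the episode above 0.03 m).
It also fails if it takes over 61 s, if anything falls off the work surface, if the arm or the gripper's body presses on something with over 40 N, if the wrist force passes 120 N, or if a joint passes its speed limit or range.

## Working session

There is one attempt and no reset: what is moved stays moved. The work goes in short steps, Python scripts to look and compute and a shell command to move; the robot and the scene stay as the last step left them, time stands still between calls to the robot, and variables do not carry over. Pictures are saved under pics/ and viewed, on a budget of 10 in all, crops included, one or two more only if the job needs it, and the job is handed in when it is done.

```bash
mkdir -p pics; ls; cat > h.py <<'E'
import numpy as np, cv2
from scipy.spatial.transform import Rotation as R
from plant import telemetry, optics, workorder
def cam(n):
    c=optics.read_camera(n); c['K']=np.array([[c['fx'],0,c['cx']],[0,c['fy'],c['cy']],[0,0,1.]]); c['D']=np.array(c['D'],float)
    c['r']=np.array(c['rvec'],float); c['t']=np.array(c['tvec'],float).ravel(); return c
def w(c,px,z):
    "pixels -> world xy at heights z"
    p=cv2.undistortPoints(np.array(px,float).reshape(-1,1,2),c['K'],c['D']).reshape(-1,2)
    Rm=cv2.Rodrigues(c['r'])[0]; o=-Rm.T@c['t']; d=np.c_[p,np.ones(len(p))]@Rm
    return o+d*((np.broadcast_to(z,len(p))-o[2])/d[:,2])[:,None]
def px(c,P): return cv2.projectPoints(np.array(P,float).reshape(-1,1,3),c['r'],c['t'],c['K'],c['D'])[0].reshape(-1,2)
def st():
    s=telemetry.read_state(); print(s['t'],np.round(s['tool_pos'],4),s['opening'],np.round(s['force'],1)); print(np.round(R.from_rotvec(s['orientation']).as_matrix(),3)); return s
E
python3 - <<'E'
from h import *
import pickle
for n in('top','scene'):
    c=cam(n); pickle.dump(c,open(n+'0.pkl','wb')); cv2.imwrite(f'pics/{n}0.png',cv2.resize(c['frame'],(800,600)))
    print(n,-cv2.Rodrigues(c['r'])[0].T@c['t'])
st()
E
```

```text
pics
top [ 0.29091249 -0.11862085  1.32330762]
scene [0.97540922 0.18331013 1.10085775]
0.1 [ 0.1575 -0.5785  0.2347] 0.09308259306423834 [ 0.5  0.4 -0.3]
[[-0.     0.965  0.263]
 [ 0.002  0.263 -0.965]
 [-1.     0.    -0.002]]
```

View pics/top0.png

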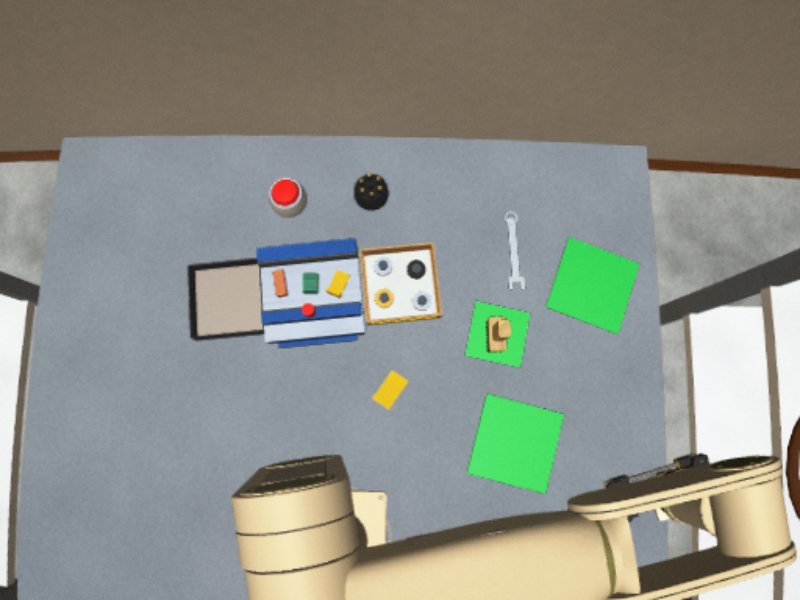

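View pics/scene0.png

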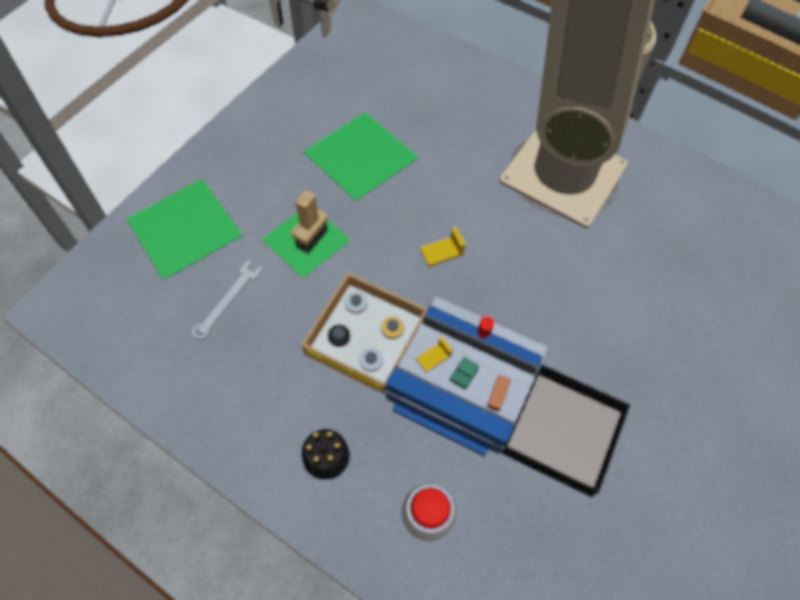

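The top view shows the tray at left (225,300), the vise at (311,290) and the parts box at right (400,283). There are three green pads, at (497,335), (593,285) and (516,443). The one at (497,335) is clearly smallest and carries the brush. There are two yellow brackets: the one on the bed at (338,284) is the smaller, and the one on the bench at (390,390) is a larger look-alike. I'll confirm both choices in an enlarged crop.

```bash
python3 - <<'E'
import pickle,cv2
c=pickle.load(open('top0.pkl','rb')); f=c['frame'][130:315,115:415]
cv2.imwrite('pics/crop1.png',cv2.resize(f,None,fx=8/3,fy=8/3,interpolation=cv2.INTER_CUBIC))
E
```

```text
(no output)
```

View pics/crop1.png

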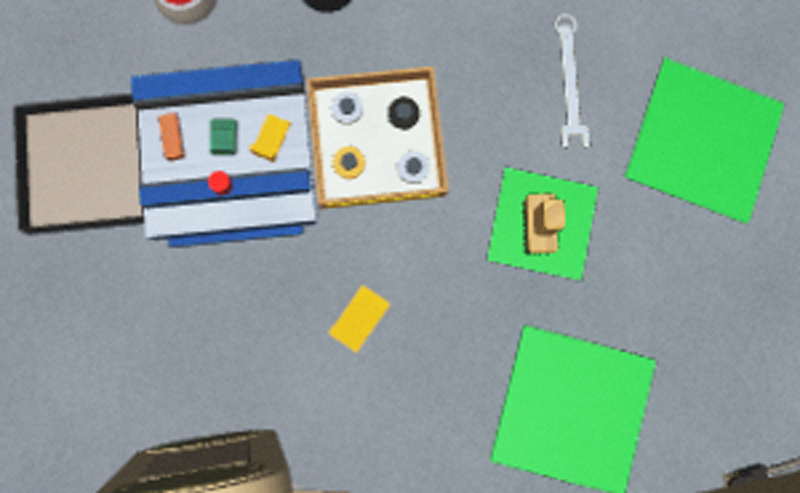

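The crop confirms both. The small pad at (542,223) carries the brush, and the bed bracket at (271,137) is smaller than the bench one at (360,318). The bed runs from about x=140 to 313, with the tray at its left end. Next I'll measure.

```bash
cat >> h.py <<'E'
def crop(c,pts,z,o=(115,130),s=3/8): return w(c,np.array(pts,float)*s+np.array(o),z)
E
python3 - <<'E'
from h import *
import pickle
np.set_printoptions(precision=4,suppress=True)
c=pickle.load(open('top0.pkl','rb'))
pad=crop(c,[(506,167),(598,186),(582,280),(488,262)],.004); print('pad',pad[:,:2],pad.mean(0))
h=crop(c,[(528,194),(554,192),(557,250),(527,252)],.062);print('head',h)
t=crop(c,[(544,201),(565,200),(566,229),(545,232)],.144);print('handletop',t,t.mean(0))
j=crop(c,[(132,76),(300,60)],.096);print('fixed back top',j, np.degrees(np.arctan2(*(j[0]-j[1])[[1,0]])))
j2=crop(c,[(135,101),(303,86)],.096);print('fixed face top',j2)
k=crop(c,[(219,180)],.143);print('knob',k)
jj=crop(c,[(140,188),(308,170),(146,207),(312,191)],.095);print('jaw corners',jj)
print('bed ends',crop(c,[(140,145),(309,130)],.06))
for n,p,z in(('stub',[(160,115),(178,113),(183,157),(165,159)],.084),('cast',[(210,119),(236,118),(237,152),(210,153)],.09),('brk',[(266,115),(292,122),(275,160),(250,152)],.07)): print(n,crop(c,p,z))
print('tray',crop(c,[(16,106),(22,233)],.045)); print('box',crop(c,[(306,80),(434,68),(448,193),(320,208)],.045))
E
```

```text
pad [[ 0.5385 -0.3091]
 [ 0.5148 -0.4348]
 [ 0.3872 -0.4106]
 [ 0.4094 -0.2844]] [ 0.4625 -0.3597  0.004 ]
head [[ 0.4928 -0.3291  0.062 ]
 [ 0.496  -0.363   0.062 ]
 [ 0.4209 -0.366   0.062 ]
 [ 0.4177 -0.3272  0.062 ]]
handletop [[ 0.4715 -0.3348  0.144 ]
 [ 0.4732 -0.3604  0.144 ]
 [ 0.4379 -0.3611  0.144 ]
 [ 0.4339 -0.3356  0.144 ]] [ 0.4541 -0.348   0.144 ]
fixed back top [[ 0.6303  0.1838  0.096 ]
 [ 0.6555 -0.0319  0.096 ]] 96.66543857724199
fixed face top [[ 0.5973  0.1776  0.096 ]
 [ 0.6211 -0.0369  0.096 ]]
knob [[0.4893 0.0576 0.143 ]]
jaw corners [[ 0.4851  0.1642  0.095 ]
 [ 0.5125 -0.0467  0.095 ]
 [ 0.4611  0.1551  0.095 ]
 [ 0.4859 -0.0525  0.095 ]]
bed ends [[ 0.5473  0.1758  0.06  ]
 [ 0.5717 -0.0443  0.06  ]]
stub [[0.5823 0.1468 0.084 ]
 [0.5854 0.1236 0.084 ]
 [0.528  0.1139 0.084 ]
 [0.5249 0.1369 0.084 ]]
cast [[0.5769 0.0808 0.09  ]
 [0.5788 0.0476 0.09  ]
 [0.5347 0.0443 0.09  ]
 [0.5327 0.0786 0.09  ]]
brk [[ 0.5883  0.0115  0.07  ]
 [ 0.5796 -0.0226  0.07  ]
 [ 0.5292 -0.0024  0.07  ]
 [ 0.539   0.0302  0.07  ]]
tray [[0.6004 0.3517 0.045 ]
 [0.4298 0.3289 0.045 ]]
box [[ 0.6431 -0.0373  0.045 ]
 [ 0.6634 -0.2076  0.045 ]
 [ 0.4948 -0.227   0.045 ]
 [ 0.4717 -0.0608  0.045 ]]
```

The vise yaw is about +6.5° with its centre near (0.557, 0.065). The brush handle is at (0.455, -0.348) with yaw about 1°, and the pad is at (0.4625, -0.360). Moving above the brush.

```bash
python3 -m inch '[[[0,0.043,-0.018,0,0,0,1],[0,0.043,-0.018,0,0,0,1],[0,0.043,-0.018,0,0,0,1],[0,0.043,-0.018,0,0,0,1],[0,0.043,-0.018,0,0,0,1],[0,0.043,-0.018,0,0,0,1],[0,0.043,-0.018,0,0,0,1],[0,0.043,-0.018,0,0,0,1],[0,0,0,0.124,0,0,1],[0,0,0,0.124,0,0,1],[0,0,0,0,0,0,1]]]'; python3 - <<'E'
from h import *
s=st(); c=cam('wrist'); cv2.imwrite('pics/w1.png',c['frame'])
import pickle; pickle.dump(c,open('w1.pkl','wb'))
print(px(c,[[.455,-.348,.144],[.4625,-.3597,.004]]))
E
```

```text
t: 1.2
tool_pos: [0.4608, -0.337, 0.2285]
orientation: [1.207, 1.224, -1.203]
force: [-0.1, -0.2, 0.8]
opening: 0.0929
1.2 [ 0.4608 -0.337   0.2285] 0.09292788038474431 [-0.1 -0.2  0.8]
[[-0.006  1.     0.008]
 [ 0.009  0.008 -1.   ]
 [-1.    -0.005 -0.009]]
[[272.98200981 210.03213317]
 [278.45848088 164.13113074]]
```

View pics/w1.png

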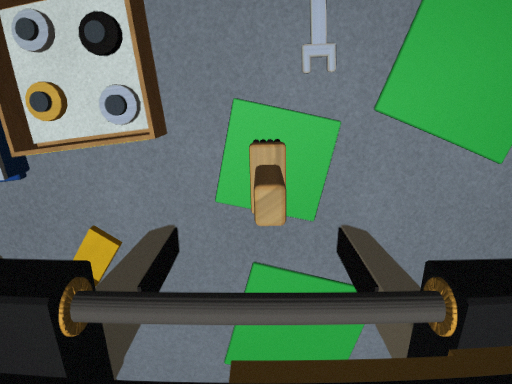

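The wrist view shows the pad centred at (276,160) where predicted, and the brush handle around (270,195), roughly square to the jaws. I'll refine the handle position from this view.

```bash
python3 - <<'E'
from h import *
import pickle
np.set_printoptions(precision=4,suppress=True)
c=pickle.load(open('w1.pkl','rb')); print(-cv2.Rodrigues(c['r'])[0].T@c['t'])
print('pad',w(c,[(233,99),(340,122),(315,220),(216,201)],.004).mean(0))
print('head far',w(c,[(250,143),(285,142)],.062))
print('top',w(c,[(255,187),(284,187),(286,224),(258,225),(257,166),(282,166)],.144))
for yaw in(0,.03):
  u=np.array([np.cos(yaw),np.sin(yaw),0]);v=np.array([-u[1],u[0],0])
  o=np.array([.4555,-.348,.144])
  print(px(c,[o+a*u+b*v for a,b in((.018,.013),(.018,-.013),(-.018,-.013),(-.018,.013))]).round(0).tolist())
E
```

```text
[ 0.5415 -0.3373  0.3768]
pad [ 0.4642 -0.3567  0.004 ]
head far [[ 0.4962 -0.3269  0.062 ]
 [ 0.4976 -0.3622  0.062 ]]
top [[ 0.4739 -0.3336  0.144 ]
 [ 0.4741 -0.3561  0.144 ]
 [ 0.4431 -0.3588  0.144 ]
 [ 0.442  -0.3362  0.144 ]
 [ 0.4905 -0.335   0.144 ]
 [ 0.4908 -0.354   0.144 ]]
[[257.0, 187.0], [290.0, 188.0], [289.0, 230.0], [256.0, 230.0]]
[[256.0, 188.0], [290.0, 187.0], [289.0, 230.0], [257.0, 231.0]]
```

```bash
python3 -m inch '[[[0,-0.004,0.010,0,-0.009,0.006,1],[0.03,0,0,0,0,0,1],[0.03,0,0,0,0,0,1],[0.03,0,0,0,0,0,1],[0.024,0,0,0,0,0,1],[0,0,0,0,0,0,1]]]'; python3 -c "
from h import *
st()"
```

```text
t: 1.85
tool_pos: [0.4534, -0.3547, 0.1122]
orientation: [1.188, 1.214, -1.191]
force: [-1.0, -0.1, 0.4]
opening: 0.0929
1.85 [ 0.4534 -0.3547  0.1122] 0.09287014843085056 [-1.  -0.1  0.4]
[[ 0.004  1.     0.025]
 [-0.006  0.025 -1.   ]
 [-1.     0.004  0.006]]
```

```bash
python3 -m inch '[[[0,0.0035,-0.008,0,0,0,1],[0,0,0,0,0,0,1],[0,0,0,0,0,0,0],[0,0,0,0,0,0,0],[0,0,0,0,0,0,0],[0,0,0,0,0,0,0],[0,0,0,0,0,0,0],[0,0,0,0,0,0,0],[0,0,0,0,0,0,0]]]' 45; python3 -c "
from h import *
st()"
```

```text
t: 2.75
tool_pos: [0.4589, -0.35, 0.1195]
orientation: [1.185, 1.204, -1.188]
force: [-0.1, 0.2, 0.8]
opening: 0.0414
2.75 [ 0.4589 -0.35    0.1195] 0.041368417445907434 [-0.1  0.2  0.8]
[[ 0.011  1.     0.027]
 [-0.013  0.027 -1.   ]
 [-1.     0.01   0.013]]
```

```bash
python3 -m inch '[[[0.006,-0.002,-0.003,0,0.013,-0.011,0],[0,0,0,0,0,0,0],[0,0,0,0,0,0,0],[0,0,0,0,0,0,0],[0,0,0,0,0,0,0]]]' 45; python3 -c "
from h import *
st()"
```

```text
t: 3.25
tool_pos: [0.4566, -0.3468, 0.1127]
orientation: [1.189, 1.224, -1.19]
force: [-0.8, 0.5, 0.3]
opening: 0.0257
3.25 [ 0.4566 -0.3468  0.1127] 0.02569481334671083 [-0.8  0.5  0.3]
[[-0.002  1.     0.027]
 [ 0.001  0.027 -1.   ]
 [-1.    -0.002 -0.001]]
```

```bash
python3 -m inch '[[[-0.04,0,0,0,0,0,0],[-0.04,0,0,0,0,0,0],[-0.042,0,0,0,0,0,0],[0,0.0153,-0.0353,0,0,0,0],[0,0.0153,-0.0353,0,0,0,0],[0,0.0153,-0.0353,0,0,0,0],[0,0.0153,-0.0353,0,0,0,0],[0,0.0153,-0.0353,0,0,0,0],[0,0.0153,-0.0353,0,0,0,0],[0,0.0153,-0.0353,0,0,0,0],[0,0.0153,-0.0353,0,0,0,0],[0,0,0,-0.087,0,0,0],[0,0,0,0,0,0,0]]]'; python3 -c "
from h import *
st()"
```

```text
t: 4.55
tool_pos: [0.5714, -0.0484, 0.232]
orientation: [1.127, 1.276, -1.131]
force: [-0.7, -0.1, -3.3]
opening: 0.0258
4.55 [ 0.5714 -0.0484  0.232 ] 0.025752273945677414 [-0.7 -0.1 -3.3]
[[-0.013  0.994  0.112]
 [ 0.009  0.112 -0.994]
 [-1.    -0.012 -0.01 ]]
```

```bash
python3 -m inch '[[[0,-0.001,0.013,0,-0.010,0.012,0],[0,0,0,0,0,0,0]]]'; python3 - <<'E'
from h import *
s=st(); c=cam('wrist'); cv2.imwrite('pics/w2.png',c['frame'])
import pickle; pickle.dump(c,open('w2.pkl','wb'))
E
```

```text
t: 4.75
tool_pos: [0.5713, -0.0625, 0.2308]
orientation: [1.128, 1.259, -1.13]
force: [0.1, 0.2, -3.4]
opening: 0.0256
4.75 [ 0.5713 -0.0625  0.2308] 0.025599153689304537 [ 0.1  0.2 -3.4]
[[-0.001  0.994  0.109]
 [-0.001  0.109 -0.994]
 [-1.    -0.001  0.001]]
```

View pics/w2.png

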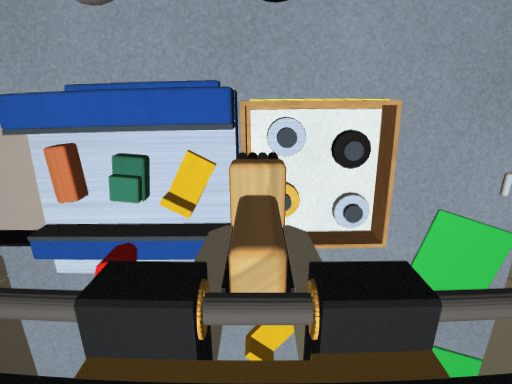

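The brush hangs just off the box end of the bed. The scrap lies at stub (65,172), casting (129,178) and bracket (188,185). The channel walls run near rows 127 and 225. I'll check the clearances.

```bash
python3 - <<'E'
from h import *
import pickle
np.set_printoptions(precision=4,suppress=True)
c=pickle.load(open('w2.pkl','rb'))
C=np.array([.557,.065]);a=np.radians(6.5);u=np.array([np.cos(a),np.sin(a)]);v=np.array([-u[1],u[0]])
def vis(p,z): 
    q=w(c,p,z)[:,:2]; return np.c_[q,(q-C)@u,(q-C)@v]
print('fixed face foot',vis([(28,133),(236,125)],.06))
print('fixed top edges',vis([(3,95),(237,87)],.096))
print('slide foot',vis([(50,227),(205,224)],.06))
print('bed end',vis([(237,160)],.06))
print('bracket',vis([(189,151),(216,162),(192,217),(162,205)],.062))
for z in(.062,.15): print(px(c,[[*(C+x*u+y*v),.06] for x,y in((.0525,-.11),(.0525,.11),(-.0525,-.11),(-.0525,.11))]))
E
```

```text
fixed face foot [[ 0.5927  0.183   0.0489  0.1132]
 [ 0.6224 -0.0347  0.0537 -0.1065]]
fixed top edges [[ 0.6321  0.1784  0.0875  0.1042]
 [ 0.6582 -0.0347  0.0893 -0.1105]]
slide foot [[ 0.4872  0.1671 -0.0577  0.1094]
 [ 0.5116 -0.0103 -0.0536 -0.0697]]
bed end [[ 0.5869 -0.039   0.0179 -0.1067]]
bracket [[ 0.5913  0.0108  0.028  -0.0577]
 [ 0.5828 -0.0177  0.0163 -0.0851]
 [ 0.5191  0.0041 -0.0445 -0.0562]
 [ 0.5294  0.0373 -0.0306 -0.0244]]
[[239.5161 126.2213]
 [ 30.2145 129.4465]
 [241.4473 222.9693]
 [ 48.5785 222.7334]]
[[239.5161 126.2213]
 [ 30.2145 129.4465]
 [241.4473 222.9693]
 [ 48.5785 222.7334]]
```

```bash
python3 -m inch '[[[0.025,0,0,-0.009,0,0,0],[0.025,0,0,0,0,0,0],[0.008,0,0,0,0,0,0],[0,0,0,0,0,0,0]]]'; python3 -c "
from h import *
st()"
```

```text
t: 5.2
tool_pos: [0.5711, -0.0657, 0.1729]
orientation: [1.13, 1.257, -1.128]
force: [0.7, -0.4, -2.8]
opening: 0.0255
5.2 [ 0.5711 -0.0657  0.1729] 0.025475534957972817 [ 0.7 -0.4 -2.8]
[[ 0.002  0.994  0.108]
 [-0.     0.108 -0.994]
 [-1.     0.002  0.   ]]
```

```bash
python3 -m inch '[[[0.0015,0,-0.005,-0.01,0,0,0],[0,0,-0.014,0,0,0,0],[0,0,-0.014,0,0,0,0],[0,0,-0.014,0,0,0,0],[0,0,-0.014,0,0,0,0],[0,0,-0.014,0,0,0,0]]]'; python3 -c "
from h import *
st()"
```

```text
t: 5.8
tool_pos: [0.5639, 0.0132, 0.1762]
orientation: [1.126, 1.254, -1.119]
force: [-0.6, -1.0, -3.1]
opening: 0.0258
5.8 [0.5639 0.0132 0.1762] 0.025816020250320437 [-0.6 -1.  -3.1]
[[ 0.008  0.993  0.115]
 [-0.001  0.115 -0.993]
 [-1.     0.008  0.002]]
```

```bash
python3 -m inch '[[[0.004,0,0,0,-0.002,-0.008,0],[0,0,0,0,0,0,0]]]'; python3 - <<'E'
from h import *
s=st(); c=cam('wrist'); cv2.imwrite('pics/w3.png',c['frame'])
E
```

```text
t: 6.0
tool_pos: [0.5636, 0.0166, 0.1723]
orientation: [1.118, 1.261, -1.123]
force: [-0.4, -0.5, -4.3]
opening: 0.026
6.0 [0.5636 0.0166 0.1723] 0.026037167610289538 [-0.4 -0.5 -4.3]
[[ 0.     0.993  0.119]
 [-0.004  0.119 -0.993]
 [-1.    -0.     0.004]]
```

View pics/w3.png

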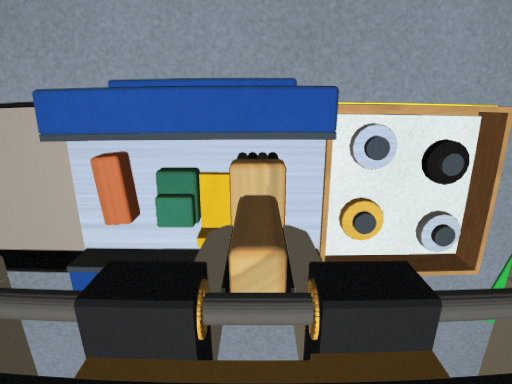

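The brush is pushing the bracket (215,205) squarely, and the bracket now touches the casting (178,197). I'll keep sweeping with a slight downward correction.

```bash
python3 -m inch '[[[0.0015,0,-0.014,0,0,0,0],[0.0005,0,-0.014,0,0,0,0],[0.0005,0,-0.014,0,0,0,0],[0.0005,0,-0.014,0,0,0,0],[0.0005,0,-0.014,0,0,0,0]]]'; python3 -c "
from h import *
st()"
```

```text
t: 6.55
tool_pos: [0.5572, 0.0842, 0.1703]
orientation: [1.119, 1.25, -1.127]
force: [0.4, -5.5, 0.0]
opening: 0.0259
6.55 [0.5572 0.0842 0.1703] 0.025892342123616182 [ 0.4 -5.5  0. ]
[[ 0.005  0.994  0.113]
 [-0.011  0.113 -0.994]
 [-1.     0.004  0.011]]
```

```bash
python3 -m inch '[[[0,0,-0.014,0,0.010,-0.004,0],[0,0,-0.014,0,0,0,0],[0,0,-0.014,0,0,0,0],[0,0,-0.014,0,0,0,0]]]'; python3 -c "
from h import *
st()"
```

```text
t: 6.95
tool_pos: [0.55, 0.1446, 0.1701]
orientation: [1.125, 1.261, -1.127]
force: [0.4, -1.7, -2.1]
opening: 0.0257
6.95 [0.55   0.1446 0.1701] 0.02565078420337237 [ 0.4 -1.7 -2.1]
[[-0.001  0.994  0.113]
 [-0.     0.113 -0.994]
 [-1.    -0.001  0.   ]]
```

```bash
python3 -m inch '[[[0,0,-0.013,0,0,0,0],[0,0,-0.013,0,0,0,0],[0,0,-0.013,0,0,0,0],[0,0,-0.013,0,0,0,0],[0,0,-0.013,0,0,0,0],[0,0,0,0,0,0,0]]]'; python3 - <<'E'
from h import *
s=st(); c=cam('wrist'); d=cam('top'); cv2.imwrite('pics/w4.png',np.hstack([c['frame'][:,:400],cv2.resize(d['frame'][100:300,110:318],(400,384))]))
E
```

```text
t: 7.55
tool_pos: [0.5406, 0.2183, 0.1695]
orientation: [1.124, 1.265, -1.125]
force: [0.1, 0.7, -2.2]
opening: 0.0258
7.55 [0.5406 0.2183 0.1695] 0.025793878123108068 [ 0.1  0.7 -2.2]
[[-0.003  0.993  0.115]
 [ 0.001  0.115 -0.993]
 [-1.    -0.002 -0.002]]
```

View pics/w4.png

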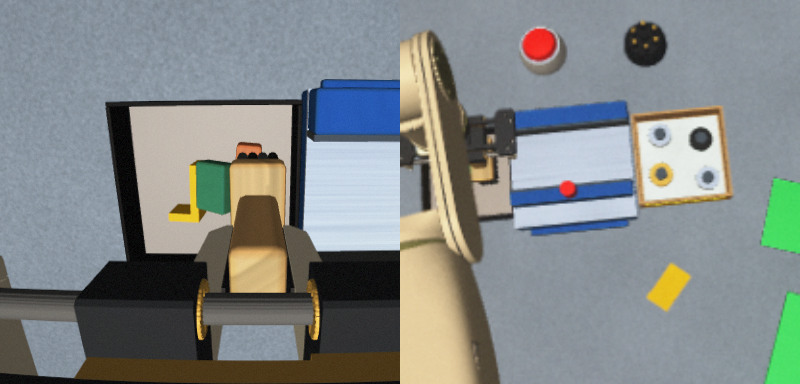

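All three pieces are in the tray (copper at (250,150), green at (212,187), yellow at (185,205)), and the bed is empty. I'll lift the brush and take it back to the pad.

```bash
python3 -m inch '[[[-0.034,0,0,0,0,0,0],[-0.034,0,0,0,0,0,0],[-0.036,0,0,0,0,0,0],[0,-0.0102,0.0402,0,0,0,0],[0,-0.0102,0.0402,0,0,0,0],[0,-0.0102,0.0402,0,0,0,0],[0,-0.0102,0.0402,0,0,0,0],[0,-0.0102,0.0402,0,0,0,0],[0,-0.0102,0.0402,0,0,0,0],[0,-0.0102,0.0402,0,0,0,0],[0,-0.0102,0.0402,0,0,0,0],[0,-0.0102,0.0402,0,0,0,0],[0,-0.0102,0.0402,0,0,0,0],[0,-0.0102,0.0402,0,0,0,0],[0,-0.0102,0.0402,0,0,0,0],[0,-0.0102,0.0402,0,0,0,0],[0,0,0,0,0,0,0]]]'; python3 - <<'E'
from h import *
s=st(); c=cam('wrist'); d=cam('top'); cv2.imwrite('pics/w5.png',np.hstack([c['frame'][:,100:500],cv2.resize(d['frame'][130:280,110:266],(400,384))]))
E
```

```text
t: 9.35
tool_pos: [0.4588, -0.3482, 0.2787]
orientation: [1.127, 1.254, -1.135]
force: [-0.4, 0.7, -3.3]
opening: 0.0256
9.35 [ 0.4588 -0.3482  0.2787] 0.025612220500510114 [-0.4  0.7 -3.3]
[[-0.001  0.994  0.105]
 [-0.006  0.105 -0.994]
 [-1.    -0.002  0.006]]
```

View pics/w5.png

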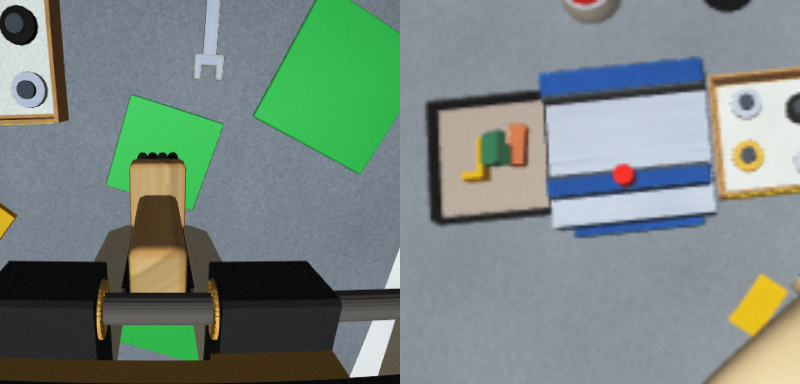

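The top view at right shows all three pieces inside the tray: copper (517,143), green (495,148) and yellow (478,172). The brush is above its pad. Lowering now.

```bash
python3 -m inch '[[[0,0.003,0.010,0,0.006,0.001,0],[0.04,0,0,0,0,0,0],[0.04,0,0,0,0,0,0],[0.04,0,0,0,0,0,0],[0.03,0,0,0,0,0,0],[0,0,0,0,0,0,0]]]'; python3 -c "
from h import *
st()"
```

```text
t: 10.05
tool_pos: [0.4686, -0.3524, 0.1278]
orientation: [1.128, 1.256, -1.121]
force: [-1.0, 1.0, -3.1]
opening: 0.0255
10.05 [ 0.4686 -0.3524  0.1278] 0.025465610721199006 [-1.   1.  -3.1]
[[ 0.006  0.994  0.113]
 [-0.     0.113 -0.994]
 [-1.     0.006  0.001]]
```

```bash
python3 -m inch '[[[0.008,-0.006,0.005,0,0,-0.006,0],[0.003,0,0,0,0,0,0],[0.0015,0,0,0,0,0,0]]]'; python3 -c "
from h import *
st()"
```

```text
t: 10.35
tool_pos: [0.4652, -0.3591, 0.1187]
orientation: [1.122, 1.257, -1.124]
force: [-0.0, 0.0, -1.7]
opening: 0.0258
10.35 [ 0.4652 -0.3591  0.1187] 0.025820137411419763 [-0.   0.  -1.7]
[[ 0.003  0.993  0.115]
 [-0.004  0.115 -0.993]
 [-1.     0.002  0.004]]
```

```bash
python3 -m inch '[[[0.004,0,0,0,0.004,-0.002,0],[0.001,0,0,0,0,0,0]]]'; python3 -c "
from h import *
st()"
```

```text
t: 10.55
tool_pos: [0.4666, -0.3604, 0.1163]
orientation: [1.123, 1.257, -1.123]
force: [-0.8, -0.3, -2.5]
opening: 0.0261
10.55 [ 0.4666 -0.3604  0.1163] 0.026078746612778203 [-0.8 -0.3 -2.5]
[[ 0.004  0.993  0.115]
 [-0.003  0.115 -0.993]
 [-1.     0.003  0.003]]
```

```bash
python3 -m inch '[[[0.0035,-0.002,0,0,0.003,-0.003,0],[0,0,0,0,0,0,0]]]'; python3 -c "
from h import *
st()"
```

```text
t: 10.75
tool_pos: [0.4651, -0.3612, 0.1138]
orientation: [1.123, 1.259, -1.123]
force: [0.2, 0.7, -2.3]
opening: 0.0259
10.75 [ 0.4651 -0.3612  0.1138] 0.025857790978435095 [ 0.2  0.7 -2.3]
[[ 0.002  0.993  0.115]
 [-0.002  0.115 -0.993]
 [-1.     0.001  0.002]]
```

```bash
python3 -m inch '[[[0.001,0,0,0,0,0,0],[0,0,0,0,0,0,0.5],[0,0,0,0,0,0,0.7],[0,0,0,0,0,0,0.8],[0,0,0,0,0,0,0.8]]]'; python3 -c "
from h import *
st()"
```

```text
t: 11.25
tool_pos: [0.4661, -0.3622, 0.1146]
orientation: [1.123, 1.256, -1.123]
force: [-0.8, 0.6, 0.7]
opening: 0.0532
11.25 [ 0.4661 -0.3622  0.1146] 0.053206706022152446 [-0.8  0.6  0.7]
[[ 0.004  0.993  0.115]
 [-0.004  0.115 -0.993]
 [-1.     0.004  0.004]]
```

```bash
python3 -m inch '[[[-0.03,0,0,0,0.004,-0.004,0.8],[-0.04,0,0,0,0,0,0.8],[-0.04,0,0,0,0,0,0.8],[-0.02,0,0,0,0,0,0.8],[0,0.0027,-0.0376,0,0,0,0],[0,0.0027,-0.0376,0,0,0,0],[0,0.0027,-0.0376,0,0,0,0],[0,0.0027,-0.0376,0,0,0,0],[0,0.0027,-0.0376,0,0,0,0],[0,0.0027,-0.0376,0,0,0,0],[0,0.0027,-0.0376,0,0,0,0],[0,0.0027,-0.0376,0,0,0,0],[0,0.0027,-0.0376,0,0,0,0],[0,0.0027,-0.0376,0,0,0,0],[0,0.0027,-0.0376,0,0,0,0],[0,0,0,0,0,0,0]]]'; python3 - <<'E'
from h import *
s=st(); c=cam('wrist'); d=cam('top'); cv2.imwrite('pics/w6.png',np.hstack([c['frame'][:,:400],cv2.resize(d['frame'][180:280,290:394],(400,384))]))
print(px(c,[.489,.0576,.143]))
E
```

```text
t: 12.85
tool_pos: [0.4477, 0.0665, 0.2534]
orientation: [1.13, 1.252, -1.121]
force: [0.5, -1.2, -0.4]
opening: 0.0
12.85 [0.4477 0.0665 0.2534] 3.285708845682066e-05 [ 0.5 -1.2 -0.4]
[[ 0.009  0.994  0.111]
 [-0.001  0.111 -0.994]
 [-1.     0.009  0.002]]
[[273.81945206 149.04031746]]
```

View pics/w6.png

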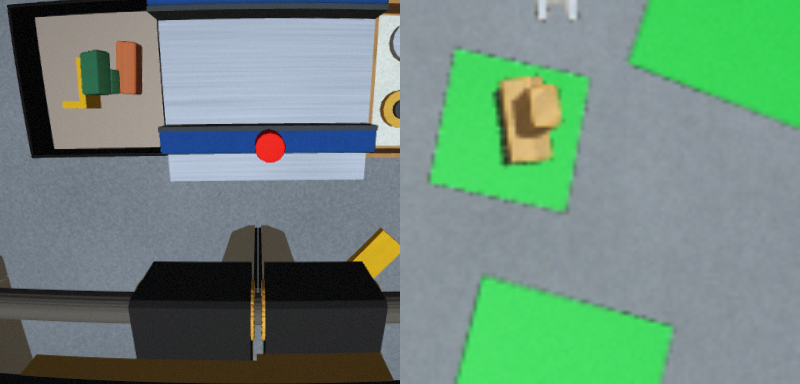

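The brush stands free on the pad (530,105 right half), and the knob is at (270,147) as predicted. I'll lower the closed fingers behind the knob.

```bash
python3 -m inch '[[[0,-0.002,0.012,0,0.001,-0.009,0],[0.04,0,0,0,0,0,0],[0.04,0,0,0,0,0,0],[0.04,0,0,0,0,0,0],[0,0,0,0,0,0,0]]]'; python3 -c "
from h import *
st()"
```

```text
t: 13.45
tool_pos: [0.4497, 0.0408, 0.1326]
orientation: [1.131, 1.248, -1.134]
force: [-1.3, 0.5, -0.6]
opening: 0.0007
13.45 [0.4497 0.0408 0.1326] 0.0006864666245818045 [-1.3  0.5 -0.6]
[[ 0.004  0.995  0.102]
 [-0.006  0.102 -0.995]
 [-1.     0.003  0.006]]
```

```bash
python3 -m inch '[[[0.002,0,-0.0125,-0.012,0.005,-0.003,0],[0,0.015,0,0,0,0,0],[0,0.015,0,0,0,0,0],[0,0.015,0,0,0,0,0],[0,0.015,0,0,0,0,0]]]'; python3 -c "
from h import *
st()"
```

```text
t: 13.95
tool_pos: [0.5078, 0.0577, 0.1362]
orientation: [1.124, 1.264, -1.132]
force: [-4.6, -0.0, -4.3]
opening: 0.0003
13.95 [0.5078 0.0577 0.1362] 0.00030284117919860884 [-4.6 -0.  -4.3]
[[-0.006  0.994  0.11 ]
 [-0.001  0.11  -0.994]
 [-1.    -0.006  0.   ]]
```

Contact shows the jaw's roughly 4 N, so it is moving. I'll keep pushing.

```bash
python3 -m inch '[[[0.004,0.015,0,0,0,0.006,0],[0.001,0.015,0,0,0,0,0],[0.001,0.014,0,0,0,0,0]]]'; python3 -c "
from h import *
st()"
```

```text
t: 14.25
tool_pos: [0.5528, 0.0628, 0.1352]
orientation: [1.126, 1.263, -1.129]
force: [-5.5, 0.4, -4.1]
opening: 0.0005
14.25 [0.5528 0.0628 0.1352] 0.0005064566480983006 [-5.5  0.4 -4.1]
[[-0.004  0.994  0.11 ]
 [ 0.001  0.11  -0.994]
 [-1.    -0.003 -0.001]]
```

```bash
python3 -m inch '[[[0.002,0.01,0,0,0,0.003,0],[0.001,0.008,0,0,0,0,0],[0,0.006,0,0,0,0,0],[0,0.005,0,0,0,0,0]]]'; python3 -c "
from h import *
st()"
```

```text
t: 14.65
tool_pos: [0.5718, 0.065, 0.1352]
orientation: [1.112, 1.282, -1.148]
force: [-31.3, -4.1, 16.9]
opening: 0.0005
14.65 [0.5718 0.065  0.1352] 0.0005037499909841448 [-31.3  -4.1  16.9]
[[-0.03   0.993  0.112]
 [-0.002  0.112 -0.994]
 [-1.    -0.03  -0.002]]
```

The force rose to 31 N at the stop, so the jaw is shut. I'll back off, lift and check.

```bash
python3 -m inch '[[[0,-0.015,0,0,0,0,0],[0,-0.02,0,0,0,0.03,0],[-0.04,0,0,0,0,0,0],[-0.04,0,0,0,0,0,0],[-0.03,-0.04,0,0,0,0,0],[0,-0.04,0,0,0,0,0],[0,0,0,0,0,0,0],[0,0,0,0,0,0,0]]]'; python3 - <<'E'
from h import *
s=st(); c=cam('wrist'); d=cam('scene'); cv2.imwrite('pics/w7.png',np.hstack([c['frame'][:,:400],d['frame'][100:340,150:420].repeat(1,0) if 0 else cv2.resize(d['frame'][90:330,160:410],(400,384))]))
C=np.array([.557,.065]);a=np.radians(6.8);u=np.array([np.cos(a),np.sin(a)])
print(px(c,[[*(C+.0375*u),.143],[*(C+.0315*u),.143]]))
E
```

```text
t: 15.45
tool_pos: [0.4542, 0.0511, 0.2528]
orientation: [1.128, 1.26, -1.125]
force: [0.0, 0.1, 0.3]
opening: 0.0005
15.45 [0.4542 0.0511 0.2528] 0.000535905903991602 [0.  0.1 0.3]
[[ 0.001  0.994  0.112]
 [ 0.002  0.112 -0.994]
 [-1.     0.001 -0.001]]
[[254.90639422  15.29083191]
 [254.97154865  23.78946892]]
```

View pics/w7.png

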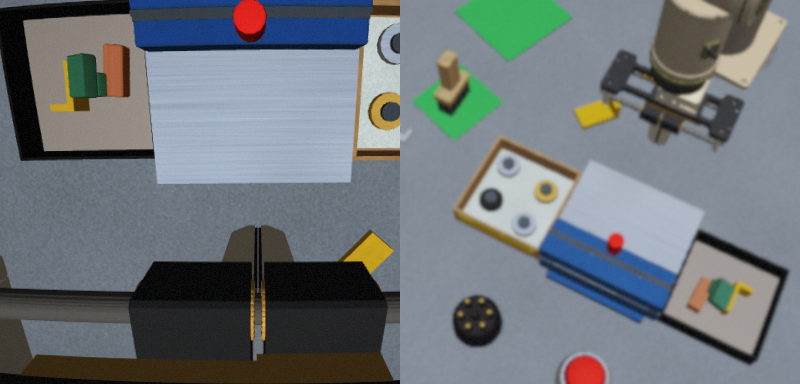

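The knob is at (250,17) in the wrist view, against a predicted (255,15) when shut. The scrap is in the tray, the brush stands on its pad, and the arm is clear. Handing in.

```bash
python3 -c "
from h import *
print(workorder.close_job())"
```

```text
the job is handed in; nothing more can be done
None
```

I finished all three steps and handed the job in at about 15.5 s of the 61 s allowed; the system gives no verdict.

- **Scrap:** I swept all three pieces off the bed with the brush. The last pictures show them inside the black tray and the bed clear. The gripper itself stayed above the scrap.
- **Brush:** It stands upright and free on the smallest green pad. The release point was within about 5 mm of my estimate of the pad's centre.
- **Jaw:** I pushed the red knob until the force rose from about 5 N to 31 N at the stop. The knob then sat within about 5 pixels of its predicted shut position, along the vise's length; in the closing direction it was within 2 pixels (about 1 mm). The jaw's travel can't be read directly, so this is my only evidence that it is fully shut.
- **Bystanders:** In the last pictures the parts box, lamp and cap looked undisturbed. The spanner was last seen in place before the jaw push, which was well away from it. I did not measure how far any of them had moved.

The arm drifted a few millimetres during moves, so I corrected it as I went. No check failed.

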